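# Lay a brush blank on the folding drying rest

## Task

Fold the prop of the small plywood drying rest up until it leans against its stop, then take the brush blank that lies on the bench to the right and lay it gently on the rest, same face up: handle between the two pins of the low support, head on the raised bar, so that it slopes up along the rest and is held by these two narrow supports alone. Do not drop it, and do not disturb the plywood template, wax tin, oil can or sanding block.

Things in the scene. Friction and masses are not known exactly. Their poses are not given: they have to be found in the camera images.
- rest: Folding drying rest, fixed, on the left. Origin: centre of its underside; x along it from low support to prop end, z up. Plywood base 190 x 110 x 12 mm. Low support: upright board across it at x = -75, 90 mm long. Prop: frame hinged about y through x = 65, z = 24 mm; two thin steel legs (y = +-36) carry a round wooden bar 60 mm from the hinge. Stop block: x 71 to 81, up to z = 34 mm.
- prop_bar (a point): Middle of the prop's wooden bar, on its axis: 12 mm diameter, 84 mm long, along the rest's y; can be pinched from above, one finger either side. In the rest's frame: x = 65 - 60 cos q, y = 0, z = 24 + 60 sin q mm (q = joint prop); fully up x = 75, z = 83 mm.
- prop (a joint): Angle q of the prop, rad: 0 folded flat over the base towards the low support, grows as the bar rises, 1.745 (100 degrees, just past upright) leaning on its stop. Stiff hinge (0.06 N m, about 1 N at the bar): it stays where it is left.
- saddle_top (a point): Top of the low support, midway between its two steel pins: x = -75, y = 0, z = 45 mm in the rest's frame. The top is round, 6 mm radius, along y. The pins are 8 mm thick, at y = +-22 mm (36 mm free between them), and reach z = 65 mm.
- blank: Paddle-shaped wooden hair brush blank, 228 x 56 x 22 mm, 0.09 kg, flat on the bench to the right. Origin: centre of its underside; x points from the handle end (-114 mm) to the head end (+114), z up. Handle up to 27 mm wide (x -114 to -44), waist 37 (x -44 to -4), head up to 56. Balances near x = +20; grip across its middle (35 to 50 mm). On the raised rest it slopes at 16 degrees, head up.
- head_point (a point): On the blank's underside under the head, 75 mm from its origin along its +x; meant to lie over the raised bar.
- handle_point (a point): On the blank's underside under the handle, 75 mm from its origin along its -x; meant to lie over the low support between the pins.
- template: Bystander: flat plywood outline template shaped like the blank but only 9 mm thick, 232 x 64 mm, lying in front of the clamping jig. Origin: centre of its underside.
- wax_tin: Bystander: round flat tin, 86 mm diameter, 30 mm high, right of the clamping jig, beside the big fixed crate (its walls reach to x = 0.54 m, y below -0.27 m; 165 mm high). Origin: centre of its underside.
- oil_can: Bystander: oil can with a long spout, 64 mm diameter, 155 mm high, between the rest and the sanding block, further back. Origin: centre of its underside.
- sanding_block: Bystander: cork sanding block 64 x 108 x 31 mm, behind the clamping jig. Origin: centre of its underside.

How it is judged:
By the outcome, as a careful person would: the job done as asked, in the order asked, and still so for the second after the job is handed in, with the robot touching nothing.
It also fails if it takes over 64 s, if anything falls off the work surface, if the arm or the gripper's body presses on something with over 40 N, if the wrist force passes 120 N, or if a joint passes its speed limit or range.

## Robot

A 6-joint arm with a two-finger parallel gripper is mounted at the origin on a cart in front of the work surface, level with it; the furniture and walls round the work are solid. World frame = base frame: x ahead of the robot, y to its left, z up, the work surface at z = 0. Lengths are in m, angles in rad, forces in N, time in s.
With the tool pointing down it reaches from about 0.375 to 0.9 m from the base axis. Payload 3.1 kg.
Tool frame: the origin (TCP) lies at the very end of the fingers, on their centre line; the grasp point (between the pads) lies 19 mm behind it; z points along the fingers, y is the line along which they close (so a half turn about z gives the same grasp; the last joint's range is limited). The gripper opens to 87 mm and grips with 3 to 60 N. Pads are 19 mm wide; open, the fingers measure 117 mm over their backs; the gripper's body (75 mm by 190 mm) begins 51 mm behind the grasp point.
Start: joints at [-1.522, 0.527, 1.433, -0, 1.181, -0.178], TCP at [0.141, -0.609, 0.223] pointing down, gripper open.
Joint ranges: [-3.08, 3.08], [-0.75, 2.2], [0.22, 2.44], [-1.43, 4.57], [0, 2.65], [-2.85, 2.85]. Speed limits (rad/s): [2.79, 2.79, 3.14, 3.14, 3.14, 3.14].

## Interface

Orientations are given as a unit quaternion [x, y, z, w].
In Python, from rig import robot gives the robot as it stands. The module is installed in compiled form; this text tells all that it offers.
- The arm moves only by the tool play_rows, never from a script. Its argument "steps" is one flat list of numbers, 5 for each row, row after row: the opening, from -1 (shut) to 1 (fully open), then the shift along the tool's x, y, z as a fraction of full scale, then the turn about the tool's z as a fraction of full scale. In form: [claw, tx, ty, tz, twist, claw, tx, ty, tz, twist, ...]. A call has exactly 10 rows; each row shifts and turns the commanded pose from where the row before left it, along the tool's axes as they then stand; what a row does not reach is not made up. Full scale, the value 1, is 0.03 m for a shift and 0.1 rad for a turn. A row lasts 1/10 s, in which the tool goes at most 50 mm and 8.59 degrees, less where a joint would pass 70% of its speed; a pose out of reach is approached as far as the arm can. A call with a number of a shift or a turn outside -1 to 1 is refused whole. A call with a gripper value outside its range is refused whole. The fingers move at their own pace and stop on an object; "grip_force" is the grip in N (left out, the last holds). Time passes only in rows, so rows that do not move let the fingers close, or fill a call up. It gives the time, the measured TCP pose, the force, the opening and the grip force at its end, in the units of the state.
- robot.get_obs(): the state, without advancing time (a new reading comes with each control period).
- robot.camera(name): name is "scene" or "top" or "wrist"; returns a dict with "image" (400x640x3 uint8, red, green, blue), "mtx" (3x3 intrinsics, pixels), "rvec" (rotation vector, rad) and "tvec" (3), from world to camera coordinates, as OpenCV has them. Camera axes: x right, y down, z forward; pixel columns grow to the right and rows downward; lengths in m; the calibration is good to about 2 mm. The wrist camera is an equidistant fisheye: a pixel r from the principal point sees the ray r / f radians off the axis. A picture is of the moment at which its call begins. There is no depth.
- robot.hand_in(): hands the job in; it is judged then, once.
The state is a dict: "time": time; "q": joint angles; "joint_velocities": joint speeds; "joint_torque": joint torques, N m; "position": TCP position; "tool_rot": TCP orientation; "ft_force": force on the tool from outside, world axes, zero at the start; "moment": the same for the moment, N m; "grip_width": finger opening in m; "grip_force": force on a finger pad.
Only numpy, scipy, OpenCV 4.12 (cv2) and the standard library are available. Lean on these libraries where they do the work, as an engineer would, in place of code of your own. Each camera call takes 0.05 s, during which the arm holds its last target. There are 200 camera calls.

## Working session

There is one attempt and no reset: what is moved stays moved. The work goes in short steps, Python scripts to look and compute and a tool call to move; the robot and the scene stay as the last step left them, time stands still between calls to the robot, and variables do not carry over. Pictures are saved under pics/ and viewed, at most 10 in all, crops included, and the job is handed in when it is done.

Besides the shell and the picture viewer there is one more tool, called after "Emit:" as a command line: name --argument value ..., lists and objects as JSON in quotes. play_rows: Moves the arm, as the interface text tells. Shift numbers are shares of 0.03 m and turn numbers shares of 0.1 rad, none past 1 either way. Its arguments: {"type":"object","properties":{"steps":{"type":"array"},"grip_force":{"type":"number"}},"required":["steps"]}

```bash
mkdir -p pics; cat > h.py <<'E'
import numpy as np,cv2
from scipy.spatial.transform import Rotation as R
from rig import robot
def shot(n,f=None):
    c=robot.camera(n)
    if f: cv2.imwrite('pics/'+f,c['image'][:,:,::-1])
    np.savez('/tmp/'+n+'.npz',**c)
    return c
def ld(n): return dict(np.load('/tmp/'+n+'.npz'))
def rays(c,uv):
    M=cv2.Rodrigues(np.array(c['rvec'],float))[0];t=np.array(c['tvec'],float).ravel();K=c['mtx']
    uv=np.atleast_2d(uv).astype(float)
    d=np.c_[(uv[:,0]-K[0,2])/K[0,0],(uv[:,1]-K[1,2])/K[1,1],np.ones(len(uv))]
    return -M.T@t,d@M
def onz(c,uv,z):
    o,d=rays(c,uv);return o+d*((z-o[2])/d[:,2])[:,None]
def proj(c,P):
    return cv2.projectPoints(np.atleast_2d(P).astype(float),np.array(c['rvec'],float),np.array(c['tvec'],float),c['mtx'],None)[0][:,0]
E
python3 - <<'E'
from h import *
for n in('scene','top'):
    c=shot(n,n+'0.png');print(rays(c,[320,200]))
o=robot.get_obs();print(o['time'],o['position'],o['tool_rot'],o['grip_width'])
E
```

```text
(array([-0.39704735,  0.59486771,  0.71874685]), array([[ 0.73685447, -0.44102286, -0.51239348]]))
(array([0.42591759, 0.02838329, 1.55310174]), array([[ 0.08429181,  0.01212293, -0.99640767]]))
0.1 [ 0.14051094 -0.60835277  0.22168538] [ 9.93579477e-01  1.13132332e-01  4.79119072e-05 -9.46852180e-04] 0.08680594747804471
```

View pics/top0.png

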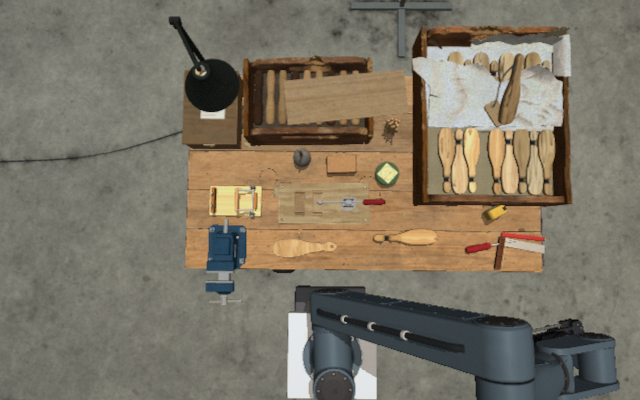

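View pics/scene0.png

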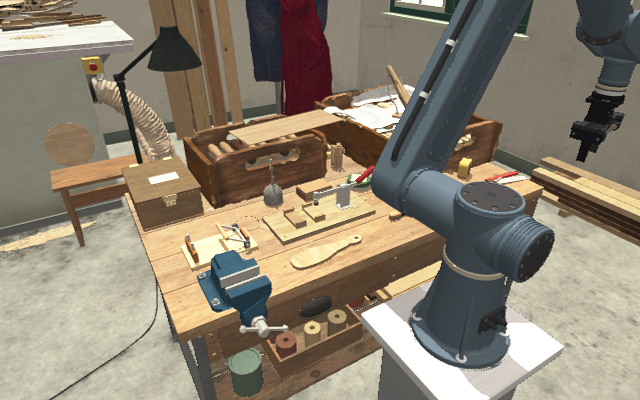

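The top view shows the rest at about (235,201), the blank at (405,238), and the template at (305,247). The scene view shows the rest at (220,243), with the blank hidden by the arm. I'll zoom into the rest and the blank.

```bash
python3 - <<'E'
from h import *
a=ld('top')['image'];b=ld('scene')['image']
z=lambda im,x,y,w,h,s:cv2.resize(im[y:y+h,x:x+w],None,fx=s,fy=s,interpolation=cv2.INTER_CUBIC)
A=z(a,200,178,72,48,5);B=z(a,368,220,80,36,5);C=z(b,170,210,100,64,7)
im=np.zeros((600,780,3),np.uint8);im[:240,:360]=A;im[:180,370:770]=B;im[245:245+350,:700]=C[:350]
cv2.imwrite('pics/z.png',im[:,:,::-1])
c=ld('top');print(onz(c,[[210,186],[260,186],[260,216],[210,216]],.012),onz(c,[[374,238],[438,238]],.02))
E
```

```text
[[0.60394799 0.45101482 0.012     ]
 [0.60563343 0.26738525 0.012     ]
 [0.4957226  0.26505471 0.012     ]
 [0.49390073 0.44769726 0.012     ]] [[ 0.42025435 -0.14871868  0.02      ]
 [ 0.42267733 -0.3783011   0.02      ]]
```

View pics/z.png

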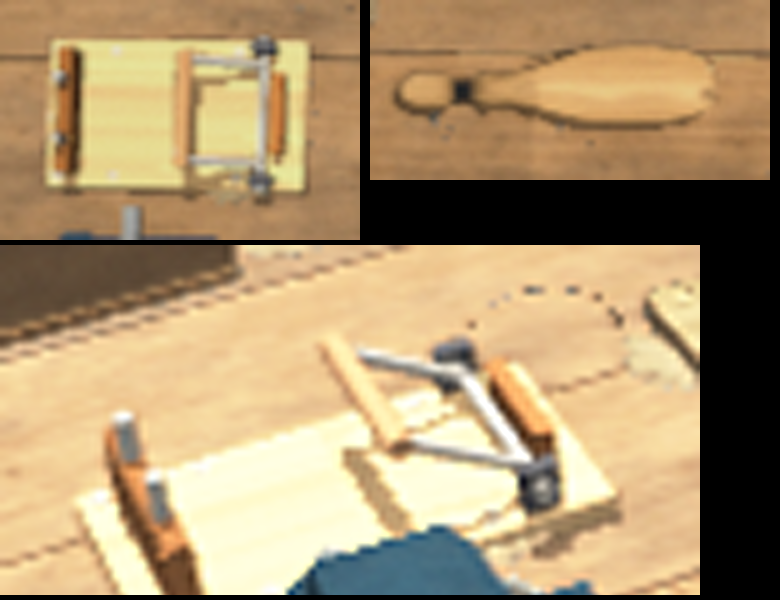

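```bash
cat >> h.py <<'E'
def tri(c1,p1,c2,p2):
    o1,d1=rays(c1,p1);o2,d2=rays(c2,p2)
    A=np.c_[d1[0],-d2[0]];s=np.linalg.lstsq(A,o2-o1,rcond=None)[0]
    a=o1+s[0]*d1[0];b=o2+s[1]*d2[0];return (a+b)/2,np.linalg.norm(a-b)
E
python3 - <<'E'
from h import *
a=ld('top');b=ld('scene')
hsv=cv2.cvtColor(a['image'],cv2.COLOR_RGB2HSV)
print(hsv[200,228],hsv[190,255],hsv[238,410],hsv[238,426],hsv[232,360],hsv[228,240],hsv[192,270])
m=cv2.inRange(hsv,(18,50,185),(32,200,255));m[:180]=0;m[222:]=0;m[:,:200]=0;m[:,275:]=0
m=cv2.morphologyEx(m,cv2.MORPH_CLOSE,np.ones((5,5)))
c=max(cv2.findContours(m,0,1)[0],key=cv2.contourArea)
W=onz(a,c[:,0],.012);r=cv2.minAreaRect((W[:,:2]*1000).astype(np.float32));print('rest',r,cv2.boundingRect(c))
print('bar',tri(a,[237,199.8],b,[222.1,231.7]))
# ends of bar in both
print(tri(a,[237,188.2],b,[216.6,224]),tri(a,[237,211],b,[227,238.5]))
print('vise top',onz(a,[[228,226]],.1),proj(b,onz(a,[[228,226]],.1)),proj(b,onz(a,[[240,230],[225,205]],.1)))
print('pins', tri(a,[212,193.4],b,[170+122/7,210+168/7]),tri(a,[211.5,205.5],b,[170+155/7,210+228/7]))
E
```

```text
[ 24 100 231] [ 22 103 206] [ 19 112 231] [ 18 116 229] [ 15 132 189] [ 99  21 121] [ 15 121 181]
rest ((551.6349487304688, 358.2484130859375), (106.32450103759766, 190.8296661376953), 0.5258769989013672) (209, 186, 53, 30)
bar (array([0.55118312, 0.34302304, 0.05287118]), np.float64(0.0022472050172362614))
(array([0.59262719, 0.34405374, 0.05482669]), np.float64(0.0030638066728370904)) (array([0.51147602, 0.34235218, 0.05416089]), np.float64(0.00355434836576131))
vise top [[0.45631181 0.36078012 0.1       ]] [[226.25437398 237.18062464]] [[243.65966489 234.90186595]
 [212.38496397 224.78693716]]
pins (array([0.57240175, 0.43082256, 0.063926  ]), np.float64(0.003979032806030223)) (array([0.52934904, 0.43106136, 0.06286847]), np.float64(0.002884751963993889))
```

Emit:
play_rows --steps '[1,0,0,0,0.75,1,0,0,0,0.75,1,0,0,0,0.76,1,1,0,0,0,1,1,0,0,0,1,1,0,0,0,1,1,0,0,0,1,1,0,0,0,1,1,0,0,0,1,1,0,0,0]'

```text
time: 1.1
position: [0.3516, -0.6083, 0.2218]
tool_rot: [1.0, 0.0, -0.0, -0.001]
ft_force: [-0.1, 0.3, -0.2]
grip_width: 0.0871
grip_force: 0.0
```

Emit:
play_rows --steps '[0,0.5,-1,0,0,0,0.5,-1,0,0,0,0.5,-1,0,0,0,0.5,-1,0,0,0,0.5,-1,0,0,0,0.5,-1,0,0,0,0.5,-1,0,0,0,0.5,-1,0,0,0,0.5,-1,0,0,0,0.5,-1,0,0]'

```text
time: 2.1
position: [0.5005, -0.3072, 0.2221]
tool_rot: [1.0, 0.0, -0.0, -0.0]
ft_force: [0.9, 0.3, 0.7]
grip_width: 0.0433
grip_force: 0.0
```

Emit:
play_rows --steps '[-0.2,0.17,-1,0,0,-0.2,0.17,-1,0,0,-0.2,0.17,-1,0,0,-0.2,0.17,-1,0,0,-0.2,0.17,-1,0,0,-0.2,0.17,-1,0,0,-0.2,0.17,-1,0,0,-0.2,0.17,-1,0,0,-0.2,0.17,-1,0,0,-0.2,0.17,-1,0,0]'

```text
time: 3.1
position: [0.5508, -0.0073, 0.2222]
tool_rot: [1.0, 0.0, -0.0, -0.0]
ft_force: [0.6, 0.0, -0.2]
grip_width: 0.0348
grip_force: 0.0
```

Emit:
play_rows --steps '[-0.2,0,-1,0,0,-0.2,0,-1,0,0,-0.2,0,-1,0,0,-0.2,0,-1,0,0,-0.2,0,-1,0,0,-0.2,0,-1,0,0,-0.2,0,-1,0,0,-0.2,0,-1,0,0,-0.2,0,-1,0,0,-0.2,0,-1,0,0]'

```text
time: 4.1
position: [0.5503, 0.2925, 0.222]
tool_rot: [1.0, 0.0, -0.001, 0.0]
ft_force: [0.4, 0.1, 0.2]
grip_width: 0.0348
grip_force: 0.0
```

Emit:
play_rows --steps '[-0.2,0,-0.86,0,0,-0.2,0,-0.86,0,0,-0.2,0,0,0.9,0,-0.2,0,0,0.9,0,-0.2,0,0,0.9,0,-0.2,0,0,0.6,0,-0.2,0,0,0.4,0,-0.2,0,0,0,0,-0.2,0,0,0,0,-0.2,0,0,0,0]'

```text
time: 5.1
position: [0.5518, 0.3433, 0.1128]
tool_rot: [1.0, 0.0, 0.001, -0.0]
ft_force: [-0.3, 1.1, 0.5]
grip_width: 0.0347
grip_force: 0.0
```

```bash
python3 - <<'E'
from h import *
b=shot('scene');w=shot('wrist')
im=np.zeros((600,800,3),np.uint8)
im[:,:480]=cv2.resize(b['image'][190:290,180:260],(480,600),interpolation=2)
im[:200,480:]=cv2.resize(w['image'],(320,200))
cv2.imwrite('pics/g.png',im[:,:,::-1]); print(w['mtx'])
E
```

```text
[[309.70691629   0.         319.48188406]
 [  0.         309.70691629 198.17112627]
 [  0.           0.           1.        ]]
```

View pics/g.png

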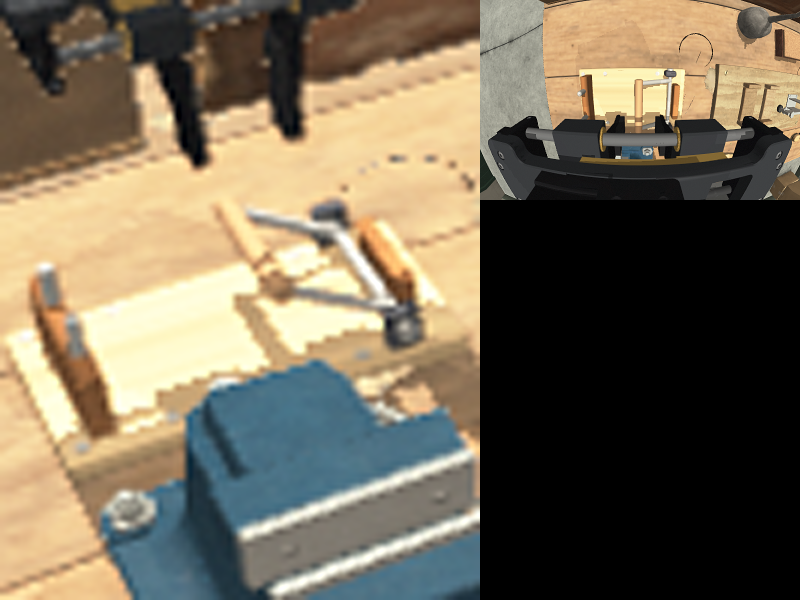

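The scene crop shows the bar at (255,250) below the two fingers. The wrist view shows the bar centred between them, at (639,100). I'll lower and pinch.

Emit:
play_rows --steps '[-0.2,0,0,0.6,0,-0.2,0,0,0.6,0,-0.2,0,0,0.6,0,-0.2,0,0,0.4,0,-0.2,0,0,0.25,0,-0.2,0,0,0,0,-1,0,0,0,0,-1,0,0,0,0,-1,0,0,0,0,-1,0,0,0,0]' --grip_force 12

```text
time: 6.2
position: [0.5514, 0.3451, 0.0392]
tool_rot: [1.0, -0.001, 0.001, -0.002]
ft_force: [-1.5, 2.3, 0.5]
grip_width: 0.0114
grip_force: 12.0
```

Emit:
play_rows --steps '[-1,0,0.137,-0.204,0,-1,0,0.161,-0.186,0,-1,0,0.183,-0.164,0,-1,0,0.202,-0.141,0,-1,0,0.217,-0.115,0,-1,0,0.23,-0.087,0,-1,0,0.238,-0.059,0,-1,0,0.244,-0.029,0,-1,0,0.246,0,0,-1,0,0.244,0.03,0]'

```text
time: 7.2
position: [0.5512, 0.2827, 0.0673]
tool_rot: [1.0, -0.002, 0.001, -0.004]
ft_force: [-4.8, 24.4, 7.0]
grip_width: 0.0123
grip_force: 12.1
```

Emit:
play_rows --steps '[-1,0,0,0,0,-1,0,0,0,0,-1,0,0.05,0.01,0,-1,0,0.05,0.01,0,-1,0,0.05,0,0,-1,0,0,0,0,-1,0,0,0,0,-1,0,0,0,0,-1,0,0,0,0,-1,0,0,0,0]'

```text
time: 8.2
position: [0.5512, 0.2826, 0.0673]
tool_rot: [1.0, -0.002, 0.002, -0.006]
ft_force: [-3.3, 23.5, 4.6]
grip_width: 0.0126
grip_force: 12.0
```

Emit:
play_rows --steps '[0,0,0,0,0,0,0,0,0,0,0,0,0,0,0,0,0,0,0,0,0,0,0,-0.5,0,0,0,0,-1,0,0,0,0,-1,0,0,0,0,-1,0,0,0,0,-1,0,0,0,0,-1,0]'

```text
time: 9.2
position: [0.5507, 0.2742, 0.2329]
tool_rot: [1.0, -0.0, -0.0, 0.0]
ft_force: [0.8, -0.6, 0.0]
grip_width: 0.0434
grip_force: 0.0
```

```bash
python3 - <<'E'
from h import *
b=shot('scene');a=shot('top');w=shot('wrist')
im=np.zeros((600,800,3),np.uint8)
im[:,:480]=cv2.resize(b['image'][190:290,180:260],(480,600),interpolation=2)
im[:200,480:]=cv2.resize(a['image'][175:225,200:280],(320,200),interpolation=2)
im[210:410,480:]=cv2.resize(w['image'],(320,200))
im[420:600,480:]=cv2.resize(a['image'][220:256,372:436],(320,180),interpolation=2)
cv2.imwrite('pics/g2.png',im[:,:,::-1])
E
```

```text
(no output)
```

View pics/g2.png

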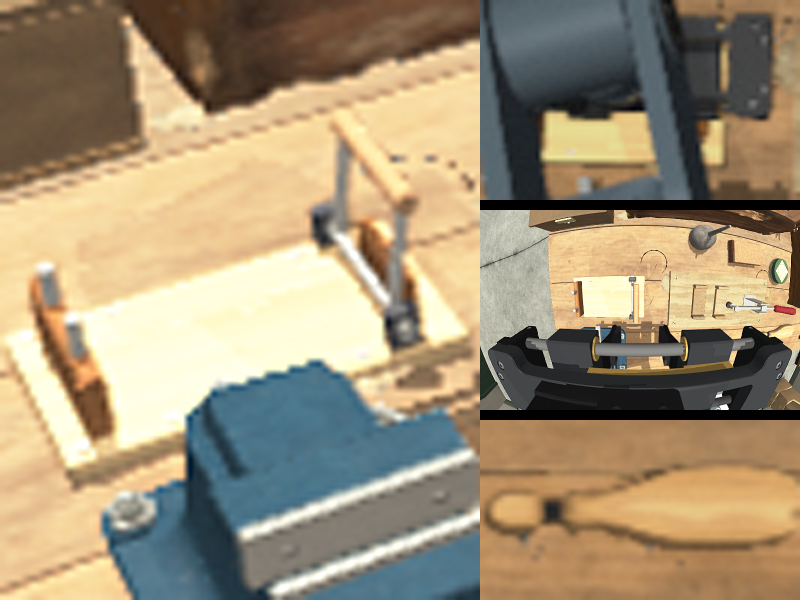

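The prop stands upright on its stop, with its bar at scene crop (370,160). Next I'll measure the blank in the top view.

```bash
python3 - <<'E'
from h import *
a=ld('top');b=ld('scene')
hsv=cv2.cvtColor(a['image'],cv2.COLOR_RGB2HSV)
m=(hsv[...,2]>203).astype(np.uint8)*255
m[:226]=0;m[249:]=0;m[:,:369]=0;m[:,442:]=0
m=cv2.morphologyEx(m,cv2.MORPH_CLOSE,np.ones((5,5)));m=cv2.morphologyEx(m,cv2.MORPH_OPEN,np.ones((3,3)))
c=max(cv2.findContours(m,0,1)[0],key=cv2.contourArea)
W=onz(a,c[:,0],.014);print('blank',cv2.boundingRect(c),cv2.minAreaRect((W[:,:2]*1000).astype(np.float32)))
for u in range(374,438,4):
    v=np.where(m[:,u])[0]
    if len(v):
        p=onz(a,[[u,v[0]-.5],[u,v[-1]+.5]],.014);print(u,p[:,:2].round(4).tolist(), p.mean(0)[:2].round(4),round(p[0,0]-p[1,0],4))
print(tri(a,[228,226],b,[231.7,250]))
E
```

```text
blank (392, 230, 44, 14) ((427.15838623046875, -291.8133850097656), (46.78440856933594, 155.2190399169922), 0.6121656894683838)
378 [[0.433, -0.1638], [0.415, -0.1638]] [ 0.424  -0.1638] 0.018
382 [[0.4295, -0.1783], [0.4151, -0.1783]] [ 0.4223 -0.1783] 0.0144
394 [[0.43, -0.2215], [0.4156, -0.2215]] [ 0.4228 -0.2215] 0.0144
398 [[0.4337, -0.236], [0.4157, -0.2359]] [ 0.4247 -0.2359] 0.018
402 [[0.4375, -0.2504], [0.4123, -0.2503]] [ 0.4249 -0.2504] 0.0252
406 [[0.4413, -0.2648], [0.4053, -0.2647]] [ 0.4233 -0.2648] 0.036
410 [[0.4486, -0.2793], [0.4054, -0.2791]] [ 0.427  -0.2792] 0.0432
414 [[0.4488, -0.2937], [0.402, -0.2934]] [ 0.4254 -0.2936] 0.0468
418 [[0.4525, -0.3082], [0.4021, -0.3078]] [ 0.4273 -0.308 ] 0.0504
422 [[0.4527, -0.3226], [0.4023, -0.3222]] [ 0.4275 -0.3224] 0.0504
426 [[0.4528, -0.337], [0.4024, -0.3366]] [ 0.4276 -0.3368] 0.0504
430 [[0.453, -0.3514], [0.4062, -0.351]] [ 0.4296 -0.3512] 0.0468
434 [[0.4459, -0.3657], [0.4099, -0.3654]] [ 0.4279 -0.3656] 0.036
(array([0.45336126, 0.36107226, 0.06254458]), np.float64(0.01774716557703783))
```

Emit:
play_rows --steps '[1,-0.35,1,0,-1,1,-0.35,1,0,-1,1,-0.35,1,0,-1,1,-0.35,1,0,-1,1,-0.35,1,0,-1,1,0,1,0,0,1,0,1,0,0,1,0,1,0,0,1,0,0,0,0,1,0,0,0,0]'

```text
time: 10.35
position: [0.5716, 0.0398, 0.2298]
tool_rot: [0.969, 0.247, -0.002, -0.001]
ft_force: [-0.1, 0.5, -0.3]
grip_width: 0.087
grip_force: 0.0
```

Emit:
play_rows --steps '[1,0,0,0,-1,1,0,0,0,-1,1,0,0,0,-1,1,0,0,0,-1,1,0,0,0,-1,1,0,0,0,-1,1,0,0,0,-1,1,0,0,0,-1,1,0,0,0,-1,1,0,0,0,-1]'

```text
time: 11.35
position: [0.5711, 0.042, 0.2304]
tool_rot: [0.729, 0.684, -0.001, -0.001]
ft_force: [-0.3, -0.5, 0.3]
grip_width: 0.087
grip_force: 0.0
```

Emit:
play_rows --steps '[1,-1,-0.6,0,-1,1,-1,-0.6,0,0,1,-1,-0.6,0,0,1,-1,-0.6,0,0,1,-1,-0.6,0,0,1,-1,-0.6,0,0,1,-1,-0.6,0,0,1,-1,0,0,0,1,0,0,0,0,1,0,0,0,0]'

```text
time: 12.35
position: [0.4503, -0.2002, 0.2306]
tool_rot: [0.697, 0.717, 0.0, -0.001]
ft_force: [0.3, 0.6, 0.7]
grip_width: 0.0869
grip_force: 0.0
```

```bash
python3 - <<'E'
from h import *
w=shot('wrist','w1.png');o=robot.get_obs();print(o['position'],o['tool_rot'],w['rvec'],w['tvec'])
E
```

```text
[ 0.45034382 -0.19960279  0.2306156 ] [ 6.96194979e-01  7.17851633e-01  1.06770784e-04 -1.25408560e-03] [-2.85969243 -0.04264845 -0.00447937] [-0.44402962 -0.24223569  0.33927719]
```

View pics/w1.png

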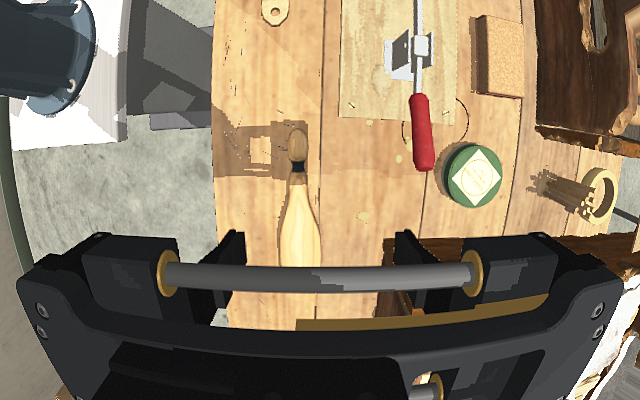

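The wrist view shows the blank's handle end at about (298,128), the dark band at (298,166), and the head running down to (300,260). I'll cast fisheye rays onto the mid-height of the blank.

```bash
cat >> h.py <<'E'
def fish(c,uv,z):
    uv=np.atleast_2d(uv).astype(float);K=c['mtx'];M=cv2.Rodrigues(np.array(c['rvec'],float))[0];o=-M.T@np.array(c['tvec'],float).ravel()
    n=np.c_[(uv[:,0]-K[0,2])/K[0,0],(uv[:,1]-K[1,2])/K[1,1]];r=np.linalg.norm(n,axis=1)
    d=np.c_[n/r[:,None]*np.sin(r)[:,None],np.cos(r)]@M
    return o+d*((z-o[2])/d[:,2])[:,None]
E
python3 - <<'E'
from h import *
w=ld('wrist');im=w['image'];hsv=cv2.cvtColor(im,cv2.COLOR_RGB2HSV)
print(fish(w,[320,200],.0))
for v in list(range(176,260,7))+[140,150]:
    # strong edges of green-blue gradient in window
    g=cv2.GaussianBlur(im,(3,3),0)[v,250:345].astype(float).sum(1);d=np.abs(np.gradient(g))
    row=hsv[v,250:345];s=''.join('#' if (x[0]>=18 and x[2]>190 and x[1]>60) else '.' for x in row)
    print(v,s)
print(fish(w,[[298,128],[298,166]],.011))
E
```

```text
[[ 0.45207134 -0.24124111  0.        ]]
176 ............................................................#########...####..........#........
183 .......#####....#####....#######.###......................############..####..##...#...........
190 .......##############...############......##############....#######....###########.............
197 .......###############...##########.....#################....####......###.########..##........
204 .....#################..#########......###################....###.##...###.....######..##......
211 ....#######.#########...######.......###########..###########...####....#####.##....######.....
218 ................######....###......############....############.........##....#......####......
225 ................######....#......#############.....###############..........#######..#####.#...
232 .................###.....#......#############......#################...........####.....###....
239 ...............................#############.......###################........####.............
246 ...............................##############......###################.........................
253 #.........................##...###############.....####################.....#..................
140 ......###.....######...........................................#...##..........................
150 ......#####....######..............................................#...........................
[[ 0.42224869 -0.14684053  0.011     ]
 [ 0.42309853 -0.19445411  0.011     ]]
```

```bash
python3 - <<'E'
from h import *
w=ld('wrist')
P=fish(w,[[298.5,140],[299,190],[298.9,211],[299,225],[300.2,239],[300.7,253]],.015);print(P.round(4))
print(np.polyfit(P[:,1],P[:,0],1))
print(fish(w,[[292,190],[306,190],[281,239],[319.5,239]],.015).round(4))
E
```

```text
[[ 0.4234 -0.1613  0.015 ]
 [ 0.425  -0.2244  0.015 ]
 [ 0.4252 -0.2524  0.015 ]
 [ 0.4255 -0.2717  0.015 ]
 [ 0.4272 -0.2917  0.015 ]
 [ 0.4281 -0.3125  0.015 ]]
[-0.02904633  0.41841787]
[[ 0.4162 -0.2247  0.015 ]
 [ 0.4339 -0.2242  0.015 ]
 [ 0.4015 -0.2927  0.015 ]
 [ 0.4529 -0.2908  0.015 ]]
```

Emit:
play_rows --steps '[1,-0.9,-0.3,0,0,1,-0.9,-0.3,0,0,1,-0.98,-0.273,0,0,1,0,0,1,0,1,0,0,1,0,1,0,0,1,0,1,0,0,1,0,1,0,0,1,0,1,0,0,0.8,0,1,0,0,0,0]' --grip_force 10

```text
time: 13.4
position: [0.4259, -0.2817, 0.0544]
tool_rot: [0.696, 0.718, 0.0, -0.004]
ft_force: [0.1, 0.5, 0.5]
grip_width: 0.087
grip_force: 0.0
```

Emit:
play_rows --steps '[1,0,0,0.6,0,1,0,0,0.6,0,1,0,0,0.4,0,1,0,0,0.13,0,1,0,0,0,0,1,0,0,0,0,1,0,0,0,0,1,0,0,0,0,1,0,0,0,0,1,0,0,0,0]'

```text
time: 14.4
position: [0.4274, -0.2855, 0.0054]
tool_rot: [0.696, 0.718, -0.0, 0.0]
ft_force: [0.2, -0.5, -0.5]
grip_width: 0.0867
grip_force: 0.0
```

Emit:
play_rows --steps '[-1,0,0,0,0,-1,0,0,0,0,-1,0,0,0,0,-1,0,0,0,0,-1,0,0,0,0,-1,0,0,-0.2,0,-1,0,0,-0.4,0,-1,0,0,-0.4,0,-1,0,0,0,0,-1,0,0,0,0]' --grip_force 10

```text
time: 15.4
position: [0.4277, -0.2857, 0.036]
tool_rot: [0.696, 0.718, -0.0, 0.001]
ft_force: [-0.1, -0.5, -1.6]
grip_width: 0.0537
grip_force: 10.0
```

Emit:
play_rows --steps '[-1,0,0,-0.6,0,-1,0,0,-0.9,0,-1,0,0,-1,0,-1,0,0,-1,0,-1,0,0,-1,0,-1,0,0,-1,0,-1,0,0,-0.8,0,-1,0.4,0.1,-0.4,0.21,-1,0.6,0.3,0,0,-1,0.8,0.4,0,0]'

```text
time: 16.4
position: [0.4505, -0.2312, 0.2365]
tool_rot: [0.705, 0.71, -0.0, 0.0]
ft_force: [0.2, 0.6, -1.3]
grip_width: 0.0535
grip_force: 10.0
```

Emit:
play_rows --steps '[-1,0.9,0.4,0,0,-1,0.9,0.4,0,0,-1,0.9,0.4,0,0,-1,0.9,0.4,0,0,-1,0.9,0.4,0,0,-1,0.9,0.4,0,0,-1,0.9,0.4,0,0,-1,0.9,0.3,0,0,-1,0.9,0.2,0,0,-1,0.9,0,0,0]'

```text
time: 17.4
position: [0.5475, 0.0409, 0.2356]
tool_rot: [0.704, 0.71, -0.0, -0.0]
ft_force: [-0.2, -0.4, -0.7]
grip_width: 0.0539
grip_force: 10.0
```

Emit:
play_rows --steps '[-1,0.9,0,0,0,-1,0.9,0,0,0,-1,0.9,0,0,0,-1,0.9,0,0,0,-1,0.9,0,0,0,-1,0.9,0,0,0,-1,0.9,0,0,0,-1,0.6,0,0,0,-1,0.3,0,0,0,-1,0,0,0,0]'

```text
time: 18.4
position: [0.5447, 0.2565, 0.2356]
tool_rot: [0.703, 0.711, -0.001, -0.0]
ft_force: [0.2, -0.3, -1.2]
grip_width: 0.0536
grip_force: 10.0
```

```bash
python3 - <<'E'
from h import *
w=shot('wrist','w2.png');b=shot('scene');o=robot.get_obs();print(o['position'],o['tool_rot'],o['grip_width'])
im=np.zeros((600,640,3),np.uint8);im[:400]=w['image']
im[400:,:320]=cv2.resize(b['image'][160:260,150:310],(320,200));cv2.imwrite('pics/w2.png',im[:,:,::-1])
E
```

```text
[0.54497052 0.2550449  0.23579322] [ 7.03923151e-01  7.10275844e-01 -6.50112355e-04 -1.53772917e-05] 0.05395079508862168
```

View pics/w2.png

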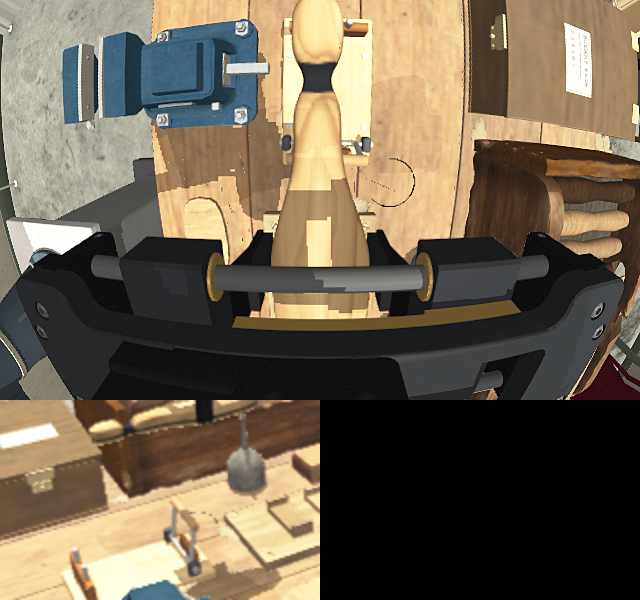

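The wrist view shows the blank held straight: band at (318,78), axis near column 318. The rest's base edges are at about columns 282 and 373, and the low support's end is at (355,22). I'll check the lateral alignment numerically.

```bash
python3 - <<'E'
from h import *
w=ld('wrist');im=w['image'];hsv=cv2.cvtColor(im,cv2.COLOR_RGB2HSV)
for v in (78,100,120,130):
    s=hsv[v,270:385];print(v,''.join('#' if (x[0]>=20 and x[2]>185) else '.' for x in s))
g=cv2.cvtColor(im,cv2.COLOR_RGB2GRAY)
for v in (66,72,78,84): 
    d=np.where(g[v,290:350]<75)[0]; d=(d+290) if len(d) else [0]
    p=fish(w,[[d[0]-.5,v],[d[-1]+.5,v]],.241);print(v,d[0],d[-1],p.round(4).tolist(),p.mean(0).round(4))
for u,v,z in((282,120,.012),(374,120,.012),(286,144,.024),(366,144,.024),(281.5,150,.012),(371,150,.012),(256,215,.083),(375,215,.083)):print(u,v,fish(w,[u,v],z).round(4))
E
```

```text
78 .............####################............................#########################################.............
100 .............##############.........................................#################################..............
120 ........####.###########........#.......##################.............##############################..............
130 ...........##.........................#######################...........############################...............
66 299 335 [[0.5333, 0.3544, 0.241], [0.5517, 0.3546, 0.241]] [0.5425 0.3545 0.241 ]
72 302 332 [[0.5348, 0.3513, 0.241], [0.5502, 0.3514, 0.241]] [0.5425 0.3514 0.241 ]
78 304 330 [[0.5359, 0.3482, 0.241], [0.5493, 0.3483, 0.241]] [0.5426 0.3483 0.241 ]
84 303 330 [[0.5354, 0.3452, 0.241], [0.5493, 0.3453, 0.241]] [0.5424 0.3452 0.241 ]
282 120 [[0.4975 0.3197 0.012 ]]
374 120 [[0.6118 0.3215 0.012 ]]
286 144 [[0.5037 0.2909 0.024 ]]
366 144 [[0.6008 0.2922 0.024 ]]
281.5 150 [[0.4966 0.2819 0.012 ]]
371 150 [[0.6093 0.2834 0.012 ]]
256 215 [[0.4758 0.2202 0.083 ]]
375 215 [[0.6055 0.2217 0.083 ]]
```

```bash
python3 - <<'E'
from h import *
w=ld('wrist')['image']
cv2.imwrite('pics/w2z.png',cv2.resize(w[0:230,240:400],None,fx=2.6,fy=2.6,interpolation=2)[:,:,::-1][:598])
E
```

```text
(no output)
```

View pics/w2z.png

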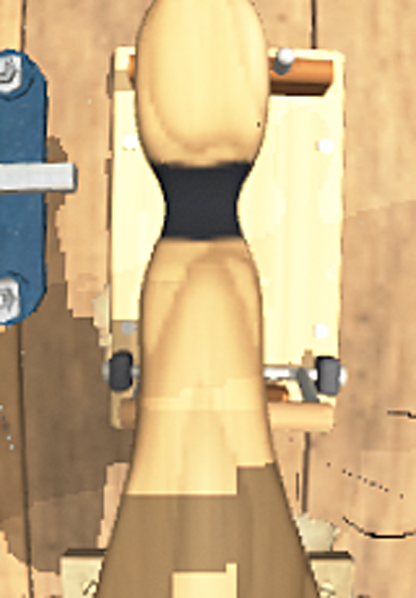

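```bash
python3 - <<'E'
from h import *
w=ld('wrist')
def f(n,a,z):
    p=fish(w,[[240+u/2.6,v/2.6] for u,v in a],z).round(4);print(n,p[:,:2].tolist(),p.mean(0)[:2])
f('bar',[(115,415),(332,415)],.083)
f('base far',[(113,48),(344,50)],.012);f('base mid',[(110,290),(340,290)],.012)
f('supp R end',[(334,74)],.04);f('pin tip R',[(288,55)],.065)
f('hinge',[(104,373),(346,373)],.024)
f('blank r380',[(139,330),(263,330)],.24);f('blank r480',[(128,490),(278,490)],.24);f('blank handle',[(136,80),(269,80)],.241)
E
```

```text
bar [[0.5081, 0.2811], [0.5943, 0.2822]] [0.5512  0.28165]
base far [[0.498, 0.4502], [0.6081, 0.4515]] [0.55305 0.45085]
base mid [[0.4979, 0.3303], [0.6074, 0.332]] [0.55265 0.33115]
supp R end [[0.5989, 0.4309]] [0.5989 0.4309]
pin tip R [[0.576, 0.4313]] [0.576  0.4313]
hinge [[0.4964, 0.2915], [0.6096, 0.2931]] [0.553  0.2923]
blank r380 [[0.5309, 0.3233], [0.555, 0.3236]] [0.54295 0.32345]
blank r480 [[0.5285, 0.2911], [0.5589, 0.2914]] [0.5437  0.29125]
blank handle [[0.53, 0.373], [0.5555, 0.3733]] [0.54275 0.37315]
```

Emit:
play_rows --steps '[-1,0.8,0.1,0,0.08,-1,0.8,0.1,0,0,-1,0.8,0.1,0,0,-1,0.45,0,0,0,-1,0,0,0.8,0,-1,0,0,0.9,0,-1,0,0,0.9,0,-1,0,0,0.8,0,-1,0,0,0.6,0,-1,0,0,0.2,0]'

```text
time: 19.5
position: [0.5526, 0.3394, 0.1078]
tool_rot: [0.707, 0.707, -0.003, -0.001]
ft_force: [0.4, 0.0, -1.1]
grip_width: 0.0541
grip_force: 10.0
```

Emit:
play_rows --steps '[-1,0,0,0,0,-1,0,0,0,0,-1,0,0,0,0,-1,0,0,0,0,-1,0,0,0,0,-1,0,0,0,0,-1,0,0,0,0,-1,0,0,0,0,-1,0,0,0,0,-1,0,0,0,0]'

```text
time: 20.5
position: [0.5539, 0.3413, 0.1101]
tool_rot: [0.707, 0.707, -0.0, -0.0]
ft_force: [0.4, -0.6, -0.6]
grip_width: 0.0539
grip_force: 10.0
```

```bash
python3 - <<'E'
from h import *
w=shot('wrist');b=shot('scene');o=robot.get_obs();print(o['position'],o['tool_rot'],o['grip_width'])
im=np.zeros((600,800,3),np.uint8);im[:,:400]=cv2.resize(w['image'][0:210,250:390],(400,600),interpolation=2)
im[:500,400:]=cv2.resize(b['image'][190:290,180:260],(400,500),interpolation=2);cv2.imwrite('pics/w3.png',im[:,:,::-1])
E
```

```text
[0.55396369 0.34129632 0.11014529] [ 7.06744084e-01  7.07469292e-01 -3.73801589e-05 -1.45027826e-05] 0.05408127219854812
```

View pics/w3.png

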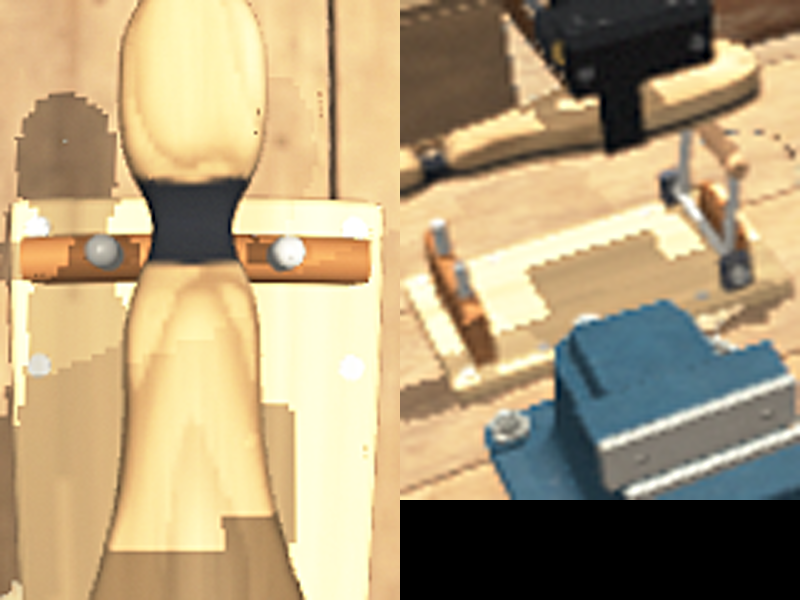

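The wrist view shows the handle band at crop (195,222), midway between the pins at 104 and 288. The scene view shows the head above the bar. I'll check the lengthwise alignment.

```bash
python3 - <<'E'
from h import *
w=ld('wrist')
F=lambda u,v,z:print(fish(w,[250+u*.35,v*.35],z).round(4))
F(195,180,.118);F(195,262,.118);F(195,238,.045);F(195,282,.03);F(104,248,.065);F(288,250,.065);F(195,222,.118)
w=dict(np.load('/tmp/wrist.npz'))
E
```

```text
[[0.5534 0.4404 0.118 ]]
[[0.5534 0.4259 0.118 ]]
[[0.5531 0.4365 0.045 ]]
[[0.5531 0.4258 0.03  ]]
[[0.5322 0.4327 0.065 ]]
[[0.5746 0.4322 0.065 ]]
[[0.5534 0.4329 0.118 ]]
```

Emit:
play_rows --steps '[-1,0,0,0,0,-1,0,0,0.15,0,-1,0,0,0.15,0,-1,0,0,0.12,0,-1,0,0,0.1,0,-1,0,0,0.1,0,-1,0,0,0.08,0,-1,0,0,0.05,0,-1,0,0,0,0,-1,0,0,0,0]' --grip_force 5

```text
time: 21.6
position: [0.554, 0.3413, 0.0877]
tool_rot: [0.707, 0.707, 0.0, 0.0]
ft_force: [-0.5, 0.6, -1.8]
grip_width: 0.0537
grip_force: 5.0
```

Emit:
play_rows --steps '[-1,0,0,0.04,0,-1,0,0,0.04,0,-1,0,0,0.04,0,-1,0,0,0.04,0,-1,0,0,0.04,0,-1,0,0,0,0,-1,0,0,0,0,-1,0,0,0,0,-1,0,0,0,0,-1,0,0,0,0]'

```text
time: 22.6
position: [0.554, 0.3413, 0.0818]
tool_rot: [0.707, 0.707, 0.0, 0.0]
ft_force: [-1.1, -0.6, -1.3]
grip_width: 0.0539
grip_force: 5.0
```

Emit:
play_rows --steps '[-1,0,0,0.03,0,-1,0,0,0.03,0,-1,0,0,0.03,0,-1,0,0,0.03,0,-1,0,0,0,0,-1,0,0,0,0,-1,0,0,0,0,-1,0,0,0,0,-1,0,0,0,0,-1,0,0,0,0]'

```text
time: 23.6
position: [0.5542, 0.3415, 0.0795]
tool_rot: [0.707, 0.707, 0.001, 0.0]
ft_force: [-2.0, -0.5, 4.9]
grip_width: 0.0538
grip_force: 5.0
```

```bash
python3 - <<'E'
from h import *
o=robot.get_obs();print(o['ft_force'],o['moment'],o['position'])
w=shot('wrist');b=shot('scene')
im=np.zeros((600,800,3),np.uint8);im[:,:400]=cv2.resize(w['image'][0:210,250:390],(400,600),interpolation=2)
im[:500,400:]=cv2.resize(b['image'][190:290,180:260],(400,500),interpolation=2);cv2.imwrite('pics/w4.png',im[:,:,::-1])
g=cv2.cvtColor(w['image'],cv2.COLOR_RGB2GRAY)
print([(v,int((g[v,300:340]<75).sum())) for v in range(50,110,3)])
E
```

```text
[-1.98108139 -0.4908175   4.94858633] [-0.13420286  0.17671815  0.00697435] [0.55422031 0.34154662 0.0794537 ]
[(50, 0), (53, 0), (56, 0), (59, 0), (62, 0), (65, 0), (68, 0), (71, 0), (74, 0), (77, 0), (80, 34), (83, 33), (86, 30), (89, 26), (92, 25), (95, 29), (98, 24), (101, 26), (104, 0), (107, 0)]
```

Emit:
play_rows --steps '[-1,0,0,-0.03,0,-1,0,0,0,0,0.35,0,0,0,0,0.35,0,0,0,0,0.7,0,0,0,0,0.7,0,0,0,0,0.7,0,0,0,0,0.7,0,0,-0.2,0,0.7,0,0,-0.4,0,0.7,0,0,-0.6,0]'

```text
time: 24.7
position: [0.5535, 0.3411, 0.1153]
tool_rot: [0.707, 0.707, -0.001, -0.0]
ft_force: [-0.3, 1.2, 0.3]
grip_width: 0.0739
grip_force: 0.0
```

Emit:
play_rows --steps '[0.7,0,0,-0.8,0,0.7,0,0,-1,0,0.7,0,0,-1,0,0.7,0,0,-1,0,0.7,-0.5,0,-0.8,0,0.7,-1,0,0,0,0.7,-1,0,0,0,0.7,-1,0,0,0,0.7,-1,0,0,0,0.7,-1,0,0,0]'

```text
time: 25.7
position: [0.5541, 0.1752, 0.2544]
tool_rot: [0.707, 0.708, 0.001, 0.001]
ft_force: [0.5, 0.0, 1.3]
grip_width: 0.0737
grip_force: 0.0
```

Emit:
play_rows --steps '[0.7,-1,0,0,0,0.7,-1,0,0,0,0.7,-1,0,0,0,0.7,-1,0,0,0,0.7,-1,0,0,0,0.7,0,0,0,0,0.7,0,0,0,0,0.7,0,0,0,0,0.7,0,0,0,0,0.7,0,0,0,0]'

```text
time: 26.7
position: [0.5542, 0.0273, 0.2531]
tool_rot: [0.706, 0.708, 0.0, -0.0]
ft_force: [-0.0, 0.8, -0.4]
grip_width: 0.0739
grip_force: 0.0
```

```bash
python3 - <<'E'
from h import *
b=shot('scene');a=shot('top');print(robot.get_obs()['position'])
im=np.zeros((600,800,3),np.uint8)
im[:,:480]=cv2.resize(b['image'][190:290,180:260],(480,600),interpolation=2)
im[:300,480:]=cv2.resize(a['image'][165:225,200:264],(320,300),interpolation=2)
im[310:510,480:]=cv2.resize(a['image'][140:240,260:420],(320,200))
cv2.imwrite('pics/end.png',im[:,:,::-1])
E
```

```text
[0.55420356 0.02700318 0.25298157]
```

View pics/end.png

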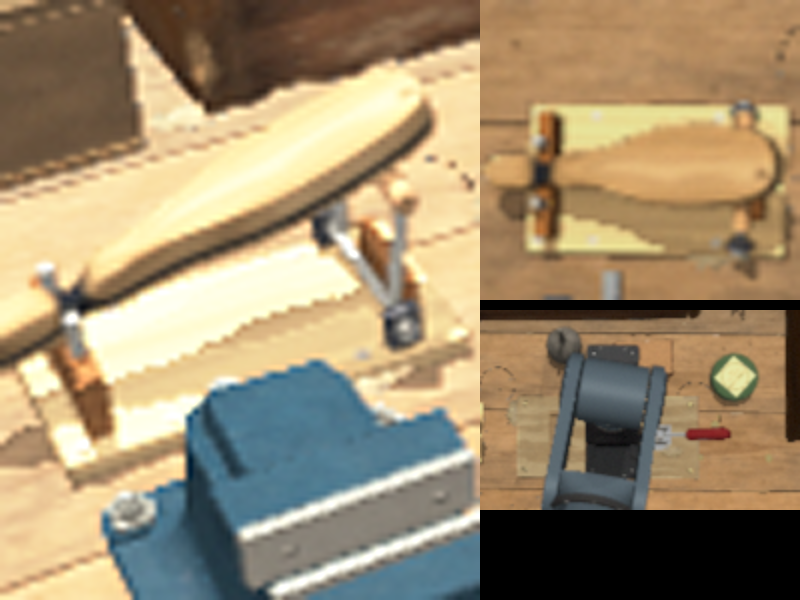

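The blank slopes up along the rest. Its handle lies between the pins at (65,310), its head is on the raised bar at (400,190), and the prop is still up. I'll hand in.

```bash
python3 -c "from rig import robot;print(robot.hand_in())"
```

```text
the job is handed in; nothing more can be done
None
```

I folded the prop up onto its stop, laid the brush blank on the rest with its handle between the pins and its head on the raised bar, and handed the job in at about 27 s; the verdict was not shown.

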